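# Seat the resin mounts in the grinding holder

## Robot

A 6-joint arm with a two-finger parallel gripper is mounted at the origin on a cart in front of the work surface, level with it; the furniture and walls round the work are solid. World frame = base frame: x ahead of the robot, y to its left, z up, the work surface at z = 0. Lengths are in m, angles in rad, forces in N, time in s.
With the tool pointing down it reaches from about 0.275 to 0.825 m from the base axis. Payload 4.9 kg.
Tool frame: the origin (TCP) lies midway between the tips of the shut fingers; the grasp point (between the pads) lies 19 mm behind it (grip_point_offset is the distance from the TCP to the grasp point, in m); z points along the fingers, y is the line along which they close (so a half turn about z gives the same grasp; the last joint's range is limited). The gripper opens to 85 mm and grips with 20 to 120 N. Pads are 22 mm wide; open, the fingers measure 114 mm over their backs; the gripper's body (76 mm by 85 mm) begins 54 mm behind the grasp point. The pads swing forward as they close: fully open they stand 13 mm farther back than shut.
Start: joints at [-1.416, 0.326, -0.193, 1.052, 0, 1.437], TCP at [0.157, -0.527, 0.231] pointing down, gripper open.
Joint ranges: [-2.65, 2.65], [-0.97, 1.79], [-1.3, 1.35], [-1.93, 2.1], [-1.47, 1.37], [-3.14, 3.14]. Speed limits (rad/s): [2.57, 2.57, 3.14, 3.14, 3.14, 3.14].

## Interface

Orientations are given as a rotation vector (axis times angle).
In Python, from cell import * gives the robot as it stands. Calls block until the motion is done:
- movep(position, orientation): joint-space move of the TCP to a pose.
- move_l(position, velocity=0.15, rot=None, until_force=None): straight line of the TCP; rot=None keeps the orientation; velocity is the mean speed in m/s. With until_force (N) it stops when the force on the tool has changed by that much, and returns True; else False.
- set_joints(angles): joint-space move.
- let_go() and grab(newtons=None): open the fingers fully, or close them until they stop; newtons is the grip in N (None keeps the last).
- sleep(seconds).
- ik(position, orientation): joint angles nearest the present ones, or None.
- get_state(): the state.
- grab_frame(name): name is "scene" or "top" or "wrist"; returns a dict with "img" (480x640x3 uint8, red, green, blue), "fx", "fy", "cx", "cy" (pixels), "cam_to_world" (4x4, takes a point from camera to world coordinates); the wrist camera has in their place "T_tool_cam" (4x4, takes a point from camera to tool coordinates, whose origin is the TCP and whose axes are the flange's). Camera axes: x right, y down, z forward; pixel columns grow to the right and rows downward; lengths in m; the calibration is good to about 2 mm. The wrist camera is an equidistant fisheye: a pixel r from the principal point sees the ray r / f radians off the axis. A picture is of the moment at which its call begins: read the wrist's pose just before it. There is no depth.
A pose or a line that the arm cannot do raises MotionError and nothing moves.
- sign_off(): hands the job in; it is judged then, once.
Trained networks look in the newest picture that a camera, given by its name, has taken for a name from the list of things; names that differ only in an ending like _2 or _b are one class to them, and where a whole thing is asked for, a point or a joint stands for the part that bears it (a point fixed in the world has none). Each returns a list of dicts, best first, with "score" (0 to 1); they miss things now and then, are a little off and sometimes report something else, mostly with a low value. They report only what shows in the picture. A call takes as long as a camera call.
- spot_in(camera, name): "centre" ([column, row] in pixels, amid what is visible of it).
- silhouettes(camera, name): "mask" (480x640 bool, what is visible of it) and "centre" ([column, row] in pixels, amid what is visible of it).
- tip_of(camera, name): "centre" ([column, row] in pixels: a listed point, or the origin of a listed thing).
The state is a dict: "clock": time; "q": joint angles; "joint_velocities": joint speeds; "tau": joint torques, N m; "position": TCP position; "eef_rot": TCP orientation; "contact_force": force on the tool from outside, world axes, zero at the start; "wrist_torque": the same for the moment, N m; "finger_gap": opening from 0.0 (shut) to 1.0 (fully open); "grasp_force": force on a finger pad.
Only numpy, scipy, OpenCV 4.12 (cv2) and the standard library are available. Lean on these libraries where they do the work, as an engineer would, in place of code of your own. Each camera call takes 0.05 s, during which the arm holds its last target. There are 200 camera calls.

## Task

Four resin mounts stand proud in the round metal specimen holder. Seat them crosswise so that the holder stays level: with a light touch of the closed fingertips press the black mount down until it rests fully home on its pad, then the red mount opposite it, then the two tan mounts in the holder in either order. Only press, gently: do not pull a mount up or pick anything up, do not touch a mount before its turn, and leave the hex key, the spare tan mount beside the holder and the tweezers where they are.

Things in the scene. Friction and masses are not known exactly. Their poses are not given: they have to be found in the camera images.
- holder: Specimen holder on its levelling plate, fixed to the bench. Origin: centre of the underside, on the bench top. Dark plate 156 mm across; above it a steel disc 140 mm across, upper face 24 mm above the bench; central steel boss 33 mm across, top at 32 mm. Four 30 mm bores 45 mm from the centre, 90 degrees apart: black and red face each other across the boss, so do the tans; its place varies.
- black_top (a point): Centre of the upper face of the black mount (resin cylinder 30 mm across, 17.6 mm high). 37.6 mm above the bench when its joint reads 0, 29.6 mm (5.6 mm above the disc) when fully home and let go.
- red_top (a point): The same point of the red mount, across the boss from the black one.
- tan_a_top (a point): The same point of one tan mount in the holder.
- tan_b_top (a point): The same point of the other tan mount in the holder, across the boss from the first.
- black_mount (a joint): How far the black mount is pressed down, m. Starts at 0 to 0.003; 0.008 = fully home, on a firm rubber pad that gives 1 mm per 5 N and springs back; negative = pulled up. The bore's ring holds the mount with about 3.5 N of friction: it stays where it is left and cannot tip. A slow press of 8 to 10 N on its middle is enough.
- red_mount (a joint): The same for the red mount.
- tan_a_mount (a joint): The same for the first tan mount.
- tan_b_mount (a joint): The same for the other tan mount.
- black_bore: Thin black rubber ring, 32 mm across, round the bore of the black mount, level with the holder's upper face (24 mm above the bench), and with it the black mount that it holds. Origin: centre of the ring.
- red_bore: The same ring round the bore of the red mount, and that mount.
- tan_a_bore: The same ring round the bore of the first tan mount, and that mount.
- tan_b_bore: The same ring round the bore of the other tan mount, and that mount.
- spare_mount: Loose tan resin mount, 30 mm across, 18 mm high, standing on the bench beside the holder; not part of the work. Origin: centre of its underside.
- hex_key: Loose black L-shaped hex key, 30 x 85 x 7 mm, lying on the bench beside the holder; not part of the work. Origin: middle of its underside.
- tweezers: Loose steel tweezers, 14 x 127 x 9 mm, lying on the bench; not part of the work. Origin: middle of the underside.

How it is judged:
By the outcome, as a careful person would: the job done as asked, in the order asked, and still so for the second after the job is handed in, with the robot touching nothing.
It also fails if it takes over 46 s, if anything falls off the work surface, if the arm or the gripper's body presses on something with over 40 N, if the wrist force passes 120 N, or if a joint passes its speed limit or range.

## Working session

There is one attempt and no reset: what is moved stays moved. The work goes in short steps, each a Python script; the robot and the scene stay as the last script left them, time stands still between calls to the robot, and variables do not carry over. Pictures are saved under pics/ and viewed, at most 10 in all, crops included, and the job is handed in when it is done.

```bash
mkdir -p pics; cat > h.py <<'E'
from cell import *
import numpy as np, cv2
def pix2plane(f,uv,z):
    T=np.array(f["cam_to_world"]); d=T[:3,:3]@np.array([(uv[0]-f["cx"])/f["fx"],(uv[1]-f["cy"])/f["fy"],1])
    return T[:3,3]+d*(z-T[2,3])/d[2]
def save(f,n): cv2.imwrite("pics/"+n,cv2.cvtColor(f["img"],cv2.COLOR_RGB2BGR))
E
python3 - <<'E'
from h import *
s=get_state(); print(s["clock"],s["position"],s["eef_rot"],s["contact_force"])
for c in ("top","scene"):
    f=grab_frame(c); save(f,c+"1.png"); print(c,np.round(np.array(f["cam_to_world"])[:3,3],3))
    for n,z in (("holder",0),("black_top",.036),("red_top",.036),("tan_a_top",.036),("black_bore",.024),("red_bore",.024),("spare_mount",0),("hex_key",0)):
        for r in tip_of(c,n)[:4]: print(n,round(r["score"],2),np.round(r["centre"],1),np.round(pix2plane(f,r["centre"],z)[:2],4))
print(get_state()["clock"])
E
```

```text
0.0 [ 0.15656839 -0.52663341  0.23051276] [-3.10718487e+00 -4.51783073e-01 -1.07041834e-05] [-0.69924335 -0.31443025 -0.17414072]
top [0.458 0.038 0.966]
holder 0.58 [329.9 239.2] [0.5251 0.0242]
black_top 0.57 [327.5 210.7] [0.5688 0.0294]
black_top 0.53 [333.6 265.2] [0.4809 0.0179]
red_top 0.61 [334.1 265.3] [0.4808 0.0171]
black_bore 0.56 [324.3 212. ] [0.5679 0.0345]
red_bore 0.52 [333.1 270.3] [0.4729 0.0183]
spare_mount 0.52 [334.1 169.3] [0.6436 0.0193]
scene [0.05  0.801 0.591]
holder 0.87 [336.1 249.2] [0.5285 0.012 ]
black_top 0.72 [314.8 233.3] [0.5633 0.036 ]
black_top 0.28 [327.2 249. ] [0.5131 0.069 ]
red_top 0.7 [357.4 251.5] [0.4633 0.0439]
red_top 0.56 [358.2 243.8] [0.4756 0.0201]
tan_a_top 0.58 [346.4 227.2] [ 0.5258 -0.0194]
black_bore 0.65 [314.  236.1] [0.5697 0.0291]
red_bore 0.51 [353.  247.2] [0.4867 0.0195]
spare_mount 0.51 [283.4 235. ] [0.645  0.0292]
hex_key 0.54 [362.8 221.2] [ 0.5414 -0.1147]
hex_key 0.23 [344.4 226.6] [ 0.5614 -0.0723]
0.9
```

```bash
python3 -c "
import cv2
a=cv2.imread('pics/top1.png')[130:330,220:440];cv2.imwrite('pics/topc.png',cv2.resize(a,None,fx=3,fy=3,interpolation=2)[:600])
a=cv2.imread('pics/scene1.png')[170:320,240:440];cv2.imwrite('pics/scenec.png',cv2.resize(a,None,fx=4,fy=4,interpolation=2))"
```

```text
(no output)
```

View pics/topc.png

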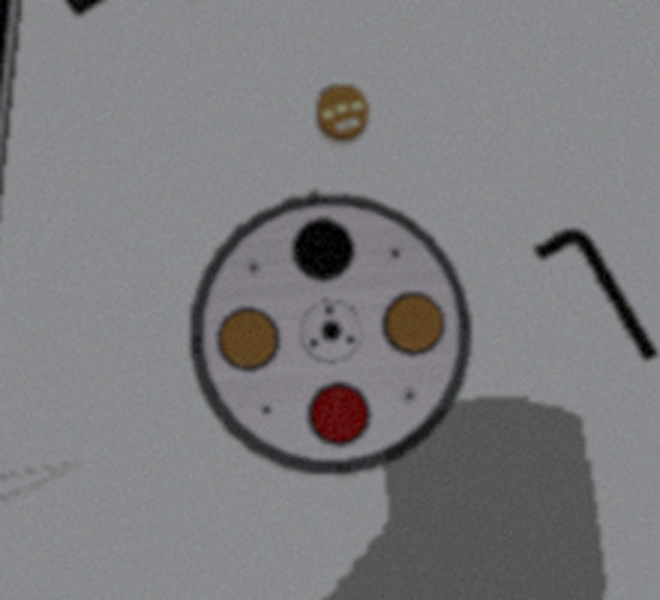

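View pics/scenec.png

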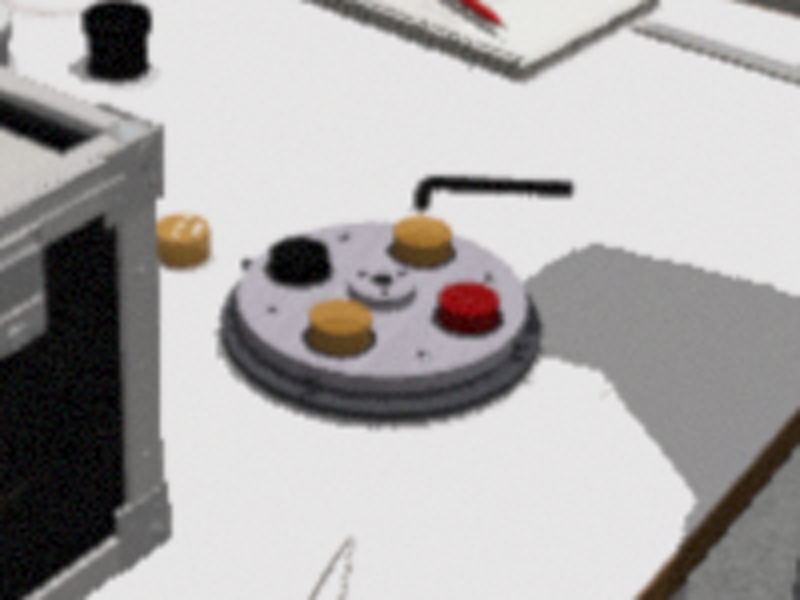

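The crop shows a clear layout. In full top-image pixels, black is at about (328,213), red (333,268), the tans (303,243) and (358,238), the boss (330,240), and the spare is farther out at (334,168). Next I'll refine these with colour segmentation and a rigid fit, and check for obstacles.

```bash
python3 - <<'E'
from h import *
from scipy.optimize import least_squares
obs={}
for c,seeds in (("top",[(328,213),(333,268),(303,243),(358,238)]),("scene",[(315,235),(357,247),(325,251),(345,230)])):
    f=grab_frame(c); img=f["img"].astype(int)
    T=np.array(f["cam_to_world"]); 
    hsv=cv2.cvtColor(f["img"],cv2.COLOR_RGB2HSV)
    R,G,B=img[...,0],img[...,1],img[...,2]
    ms=[(img.max(2)<45),(R>90)&(G<60),(hsv[...,1]>110)&(G>60),(hsv[...,1]>110)&(G>60)]
    for i,(s,m) in enumerate(zip(seeds,ms)):
        n,l,st,ce=cv2.connectedComponentsWithStats(m.astype(np.uint8))
        k=1+np.argmin(np.hypot(*(ce[1:]-s).T)+(st[1:,4]<30)*1e3)
        print(c,i,ce[k].round(1),st[k],pix2plane(f,ce[k],.036 if c=="top" else .033)[:2].round(4))
        if c=="top": obs[i]=pix2plane(f,ce[k],.0355)[:2]
P=np.array([obs[i] for i in range(4)])
def mod(p): return np.array([p[:2]+.045*np.array([np.cos(p[2]+a),np.sin(p[2]+a)]) for a in (0,np.pi,np.pi/2,-np.pi/2)])
r=least_squares(lambda p:(mod(p)-P).ravel(),[*P.mean(0),.1]); print(r.x,(r.fun*1e3).round(1)); print(mod(r.x).round(4)); np.save("m.npy",mod(r.x))
s=get_state()
for p in mod(r.x): print(ik([*p,.1],s["eef_rot"]))
E
```

```text
top 0 [327.2 212.8] [318 203  19  20 281] [0.5654 0.0298]
top 1 [332.6 268. ] [325 260  16  16 121] [0.4764 0.0195]
top 2 [302.3 242.5] [294 234  17  18 232] [0.5163 0.0689]
top 3 [357.9 237.3] [350 229  17  18 231] [ 0.5266 -0.0205]
scene 0 [314.3 235.3] [307 230  15  11 134] [0.5628 0.0384]
scene 1 [356.8 244.8] [350 241  15   8  95] [0.4782 0.0204]
scene 2 [325.2 250.7] [318 245  15  14 155] [0.5154 0.0721]
scene 3 [345.6 229.4] [339 224  14  12 119] [ 0.5253 -0.0157]
[0.52122128 0.02442182 0.11495306] [ 0.5 -0.2  0.1 -0.2 -0.3  0.2 -0.3  0.2]
[[ 0.5659  0.0296]
 [ 0.4765  0.0193]
 [ 0.5161  0.0691]
 [ 0.5264 -0.0203]]
[-7.80142470e-02  4.75538890e-01 -3.28066541e-01  7.67172492e-01
 -4.18192818e-06  2.77482488e+00]
[-1.14547816e-01  3.32515770e-01 -5.62697158e-01  6.75564855e-01
 -3.50695293e-06  2.73829131e+00]
[-8.67374986e-03  4.02150272e-01 -4.51455637e-01  7.17172349e-01
 -5.44694279e-06  2.84416537e+00]
[-1.78686111e-01  4.11850288e-01 -4.35491021e-01  7.23436288e-01
 -2.31119871e-06  2.67415301e+00]
```

View pics/scene1.png

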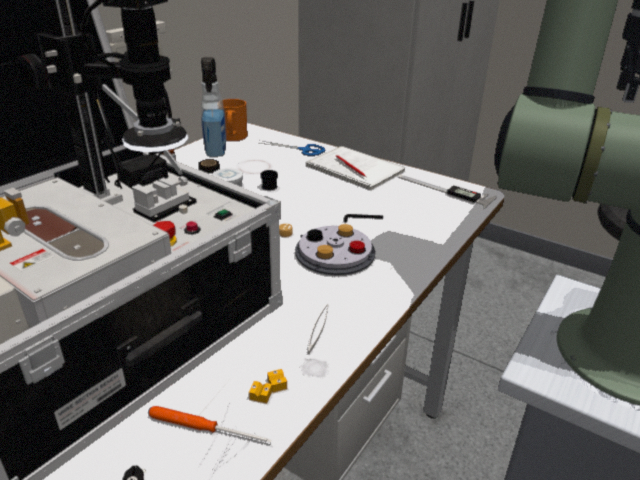

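View pics/top1.png

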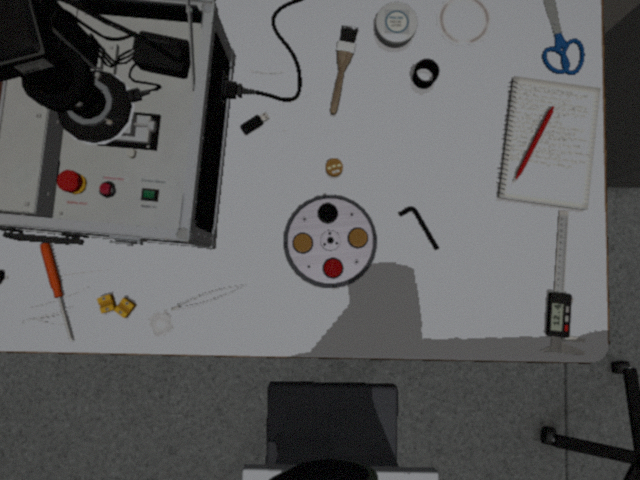

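The images agree: holder centre is about (0.521, 0.024), with fit residuals of 0.5 mm or less. The instrument case begins at about y = 0.19, so there's room around the holder. Pressing black first.

```bash
cat >> h.py <<'E'
from scipy.spatial.transform import Rotation as Ro
def press(p,rot,F=8.5,zs=.046):
    if abs(np.hypot(*(get_state()["position"][:2]-p)))>.002: move_l([*p,.062],.15,rot=rot)
    move_l([*p,zs],.06)
    f0=np.array(get_state()["contact_force"])
    hit=move_l([*p,.0255],.006,until_force=F)
    s=get_state(); print("hit",hit,"pos",np.round(s["position"],4),"dF",np.round(s["contact_force"]-f0,2),"t",s["clock"])
    move_l([*p,.062],.06)
E
python3 - <<'E'
from h import *
m=np.load("m.npy"); s=get_state(); R0=Ro.from_rotvec(s["eef_rot"])
best=min(((R0*Ro.from_euler("z",a)).as_rotvec() for a in (np.pi/2,-np.pi/2)),key=lambda r:abs(ik([*m[0],.1],r)[5]-1.2))
np.save("rot.npy",best); print(ik([*m[0],.1],best))
grab(20); print(get_state()["finger_gap"])
movep([*m[0],.10],best); print(get_state()["clock"])
f=grab_frame("scene"); save(f,"s2.png")
press(m[0],best)
f=grab_frame("scene"); save(f,"s3.png")
c=[cv2.resize(cv2.imread(f"pics/s{i}.png")[150:290,250:410],None,fx=2.5,fy=2.5) for i in (2,3)]
cv2.imwrite("pics/s23.png",np.hstack(c))
E
```

```text
[-7.80142470e-02  4.75538890e-01 -3.28066541e-01  7.67172492e-01
 -4.18192818e-06  1.20402855e+00]
0.002199781119339958
4.2583
hit True pos [0.566  0.0296 0.0281] dF [-0.48 -2.16  6.96] t 8.0333
```

View pics/s23.png

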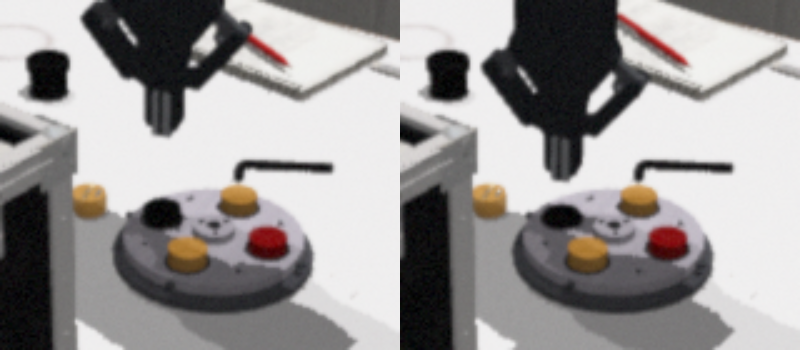

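Black sits visibly lower now, and the press stopped at z = 28.1 mm, about 1.5 mm into the pad, so it is home. Next are red and the two tans, travelling above the mounts.

```bash
python3 - <<'E'
from h import *
m=np.load("m.npy"); rot=np.load("rot.npy")
for i in (1,2,3):
    press(m[i],rot)
move_l([*m[3],.2],.15)
movep([.40,-.25,.25],rot)
print(get_state()["clock"])
f=grab_frame("scene"); save(f,"s4.png")
cv2.imwrite("pics/s4c.png",cv2.resize(cv2.imread("pics/s4.png")[180:300,260:420],None,fx=5,fy=5,interpolation=2))
g=grab_frame("top"); save(g,"t4.png")
E
```

```text
hit True pos [0.4766 0.0192 0.028 ] dF [-0.8   1.16  7.85] t 12.6417
hit True pos [0.5161 0.0691 0.028 ] dF [-0.96 -0.55  7.4 ] t 17.0333
hit True pos [ 0.5264 -0.0203  0.028 ] dF [-1.27  0.04  7.16] t 21.6
24.4333
```

View pics/s4c.png

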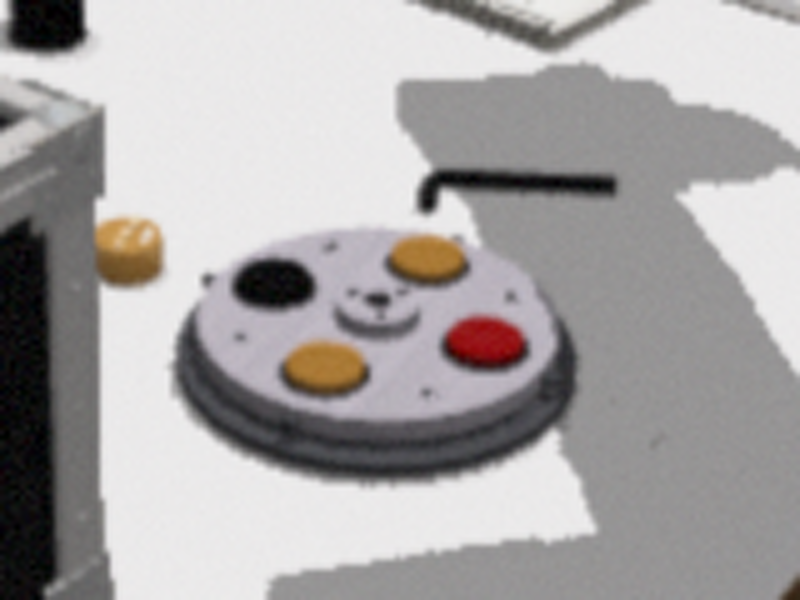

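All four mounts sit equally low in the picture, each press stopped at about 28.0 mm, and the spare and hex key haven't moved. Signing off.

```bash
python3 -c "
from cell import *
print(sign_off())"
```

```text
the job is handed in; nothing more can be done
None
```

I pressed all four mounts home in the order black, red, tan, tan, each with about 8 N, and handed the job in at about 24.5 s with the arm clear of everything; the judge returned no verdict.

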